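# Hook and snap the cover back on a furnace control box

### The job

Put the loose cover back on the furnace's control box: hook its steel front tongue fully into the slot, feeling for the stop, with the rear still raised, then pivot the rear down and press it until the yellow latch snaps over it and it sits flat. Be gentle: never push the cover or the box with more than about 15 N, leave the other things on the bench alone, and let go at the end.

Things in the scene. Friction and masses are not known exactly. Their poses are not given: they have to be found in the camera images.
- housing: Grey furnace control box, fixed, 190 (x) x 116 (y) mm, open on top. Origin: centre of its underside on the bench; z up, x from slot end (-x) to latch end (+x). Its metal cover frame (slot, ledges, posts, latch) is set on slotted screws anywhere up to 12 mm forward or back along x of nominal, not measured: find it by feel. It stays put. Numbers in box axes are nominal, mm.
- housing_front (a point): Nominal middle of the slot's end wall at ledge level, (-73, 0, 60) in box axes (fixed to the box). Front ledge top z 60, x -95..-15, 116 wide. Slot opens to +x: rigid end wall at x -73, dark keeper bar above, x -85..-63, underside z 67.5, top z 71.5; cheek inner faces y +-33. The tongue goes fully home in it tilted (front down) up to about 15 degrees.
- housing_back (a point): Nominal line of the rear posts, (62, 0, 60) in box axes (fixed to the box). Rear ledge x 40..95, top z 58, with two rubber pads, tops z 60, x 44..56, that give 2 mm under 7 N. Two dark rigid posts, faces at x 62, tops z 72, at y +-21..43, latch between them. The cover has 2 mm play along x between end wall and posts: unless the tongue is home to within about 1 mm its rear lands on posts and latch.
- cover: Loose cover, 0.10-0.20 kg: blue plate 120 (x) x 84 (y) x 5 mm, steel tongue (front lip) 60 wide, 4 thick, sticking out 13 mm at the -x end, level with the underside; black grip rib across the top's middle, 12 (x) x 44 (y), z 5 to 29 mm. Origin: centre of the plate's underside; z up, -x to the tongue. Starts flat on the bench, rib up; fitted, its axes agree with the box's, underside at z 60.
- cover_tip (a point): Middle of the tongue's end on the underside, (-73, 0, 0) mm in the cover's axes; axes as the cover.
- cover_rear (a point): Middle of the rear edge on the underside, (60, 0, 0) mm in the cover's axes; axes as the cover.
- latch (a joint): Yellow spring latch at the box's +x end, 26 mm wide: metres pushed back, 0 at rest to 0.008. Nose at nominal x 57.5, z 67, steep ramp above it to z 75. A hooked cover let go rests with its rear edge on the ramp, 12 mm high (tilt 6 degrees); about 3 to 8 N down near the rear edge pushes the latch back about 3 mm and it snaps over the cover. 
- food_can: Bystander: red-labelled food can, 74 mm across, 110 mm tall. Leave it alone. Origin: its underside.
- squeeze_bottle: Bystander: yellow squeeze bottle with red cap, 56 mm across, 170 mm tall. Leave it alone. Origin: its underside.
- screw_jar: Bystander: small glass jar with steel lid, 60 mm across, 60 mm tall. Leave it alone. Origin: its underside.
- screwdriver: Bystander: screwdriver lying flat. Leave it alone. Origin: its underside.
- wrench: Bystander: wrench lying flat. Leave it alone. Origin: its underside.
- pipe_elbow: Bystander: white plastic pipe elbow, two 60 mm legs 32 mm thick, lying flat. Leave it alone. Origin: its underside.
- carton: Bystander: cardboard carton, 50 x 130 x 160 mm, standing. Leave it alone. Origin: its underside.
There are look-alikes about, which are no part of the job. There is more than one size of the cover; the job needs the largest.

How it is judged:
On the way:
1. the tongue is down on the front ledge at the slot (end 59 mm or more from the middle of the box, 5 mm sideways), with the cover's rear edge still raised 8 mm or more (x of cover_tip in the frame of housing below -0.059 m and z of cover_tip in the frame of housing between 0.0575 and 0.064 m and y of cover_tip in the frame of housing between -0.005 and 0.005 m and z of cover_rear in the frame of housing above 0.068 m and angle between cover's own z axis and vertical below 0.45 rad), for 0.1 s.
At the end, for the whole second after the job is handed in: The cover lies still and flat on the box: tongue end and rear edge both within 2 to 3 mm of the seating height, tongue end in the slot (within its 24 mm adjustment range, 5 mm sideways), cover straight with the box to 0.08 rad, and the latch sprung back out over it (within 2 mm of rest) (z of cover_tip in the frame of housing between 0.0575 and 0.062 m and z of cover_rear in the frame of housing between 0.057 and 0.062 m and x of cover_tip in the frame of housing between -0.0875 and -0.0575 m and y of cover_tip in the frame of housing between -0.005 and 0.005 m and angle between the x axis of cover and the x axis of housing, either way round below 0.08 rad and angle between cover's own z axis and vertical below 0.03 rad and value of joint latch below 0.002 m and linear speed of cover below 0.01 m/s); the robot touches nothing.
It fails at once if the cover is forced against the box with more than 15 N (contact force between cover and housing above 15 N).
It fails at once if the robot pushes on the box itself with more than 15 N (contact force between the arm and housing above 15 N).
It fails at once if the fingers push on the box itself with more than 15 N (contact force between the fingers and housing above 15 N).
It fails at once if another thing on the bench is displaced by more than 30 mm (distance of any of food_can, squeeze_bottle, screw_jar, screwdriver, wrench, pipe_elbow, carton from where it was at the start of the episode above 0.03 m).
It also fails if it takes over 61 s, if anything falls off the work surface, if the arm or the gripper's body presses on something with over 40 N, if the wrist force passes 120 N, or if a joint passes its speed limit or range.

### The arm

A 7-joint arm with a two-finger parallel gripper is mounted at the origin on the work surface. World frame = base frame: x ahead of the robot, y to its left, z up, the work surface at z = 0. Lengths are in m, angles in rad, forces in N, time in s.
With the tool pointing down it reaches from about 0.4 to 0.875 m from the base axis. Payload 19.3 kg.
Tool frame: the origin (TCP) lies at the very end of the fingers, on their centre line; the grasp point (between the pads) lies 19 mm behind it; z points along the fingers, y is the line along which they close (so a half turn about z gives the same grasp; the last joint's range is limited). The gripper opens to 85 mm and grips with 20 to 120 N. Pads are 22 mm wide; open, the fingers measure 114 mm over their backs; the gripper's body (76 mm by 85 mm) begins 54 mm behind the grasp point. The pads swing forward as they close: fully open they stand 13 mm farther back than shut.
Start: joints at [1.124, 0.521, -0.036, 1.599, 0.021, 1.021, -0.113], TCP at [0.23, -0.581, 0.21] pointing down, gripper open.
Joint ranges: [-2.91, 2.91], [-0.3, 2.13], [-1.5, 1.42], [0.17, 2.43], [-1.26, 4.41], [0.16, 1.93], [-2.52, 2.52]. Speed limits (rad/s): [1.89, 1.89, 2.39, 2.39, 3.01, 3.01, 3.01].

### API

Orientations are given as [roll, pitch, yaw] about the fixed x, y, z axes, in that order (R = Rz(yaw) Ry(pitch) Rx(roll)).
In Python, from workcell import bot gives the robot as it stands.
- The arm moves only by the shell command python3 -m crank 'ROWS' [FORCE]. ROWS is a JSON object of lists of equal length, an entry for each row: "travel": the shift along the world's x, y, z in cm, a list of three; "turn": the turn, a rotation vector about the world's x, y, z in degrees, a list of three; "gripper": the closure, from 0 (fully open) to 1 (shut). A call has exactly 5 rows; each row is the pose to reach, as a shift and turn from the pose commanded when the call began; what a row does not reach only later rows make up. A row lasts 1/10 s, in which the tool goes at most 50 mm and 8.59 degrees, less where a joint would pass 70% of its speed; a pose out of reach is approached as far as the arm can. A call with a gripper value outside its range is refused whole. The fingers move at their own pace and stop on an object; FORCE is the grip in N (left out, the last holds). Time passes only in rows, so rows that repeat a pose let the fingers close, or fill a call up. It gives the time, the measured TCP pose, the force, the opening and the grip force at its end, in the units of the state.
- bot.observe(): the state, without advancing time (a new reading comes with each control period).
- bot.grab_frame(name): name is "scene" or "top" or "wrist"; returns a dict with "pixels" (420x560x3 uint8, red, green, blue), "fx", "fy", "cx", "cy" (pixels), "extrinsics" (4x4, takes a point from world to camera coordinates). Camera axes: x right, y down, z forward; pixel columns grow to the right and rows downward; lengths in m; the calibration is good to about 2 mm. The wrist camera is an equidistant fisheye: a pixel r from the principal point sees the ray r / f radians off the axis. A picture is of the moment at which its call begins. There is no depth.
- bot.job_done(): hands the job in; it is judged then, once.
The state is a dict: "clock": time; "qpos": joint angles; "qd": joint speeds; "joint_efforts": joint torques, N m; "position": TCP position; "tool_rot": TCP orientation; "force": force on the tool from outside, world axes, zero at the start; "moment": the same for the moment, N m; "grip_width": finger opening in m; "finger_force": force on a finger pad.
Only numpy, scipy, OpenCV 4.12 (cv2) and the standard library are available. Lean on these libraries where they do the work, as an engineer would, in place of code of your own. Each camera call takes 0.05 s, during which the arm holds its last target. There are 200 camera calls.

## Working session

There is one attempt and no reset: what is moved stays moved. The work goes in short steps, Python scripts to look and compute and a shell command to move; the robot and the scene stay as the last step left them, time stands still between calls to the robot, and variables do not carry over. Pictures are saved under pics/ and viewed, at most 10 in all, crops included, and the job is handed in when it is done.

```bash
mkdir -p pics; ls
python3 - <<'E'
from workcell import bot
import cv2,pickle
s=bot.observe();print({k:s[k] for k in('clock','position','tool_rot','force','grip_width')})
d={}
for n in('scene','top'):
    f=bot.grab_frame(n);d[n]=f
    cv2.imwrite(f'pics/{n}0.png',cv2.cvtColor(f['pixels'],cv2.COLOR_RGB2BGR))
    print(n,f['fx'],f['fy'],f['cx'],f['cy'],f['extrinsics'])
pickle.dump(d,open('f0.pkl','wb'))
E
```

```text
pics
{'clock': 0.0, 'position': array([ 0.22979442, -0.58086014,  0.20922165]), 'tool_rot': array([-3.14050456e+00,  7.15616842e-05,  3.76765026e-01]), 'force': array([0.02450511, 0.60401106, 0.9013263 ]), 'grip_width': 0.08538397266940978}
scene 400.6176077759836 400.6176077759836 282.9701762568258 205.48974005078406 [[ 0.74820913  0.66342125  0.00743941 -0.38645048]
 [ 0.54580826 -0.60911247 -0.57539147 -0.26276167]
 [-0.37719549  0.43457365 -0.8178443   1.21120545]
 [ 0.          0.          0.          1.        ]]
top 483.40329178727427 483.40329178727427 277.9361065428034 213.17758672591927 [[ 0.01397256 -0.99983249 -0.01182202 -0.01999555]
 [-0.99466611 -0.01269002 -0.10236351  0.52570025]
 [ 0.10219634  0.01318924 -0.99467681  1.44467255]
 [ 0.          0.          0.          1.        ]]
```

View pics/top0.png

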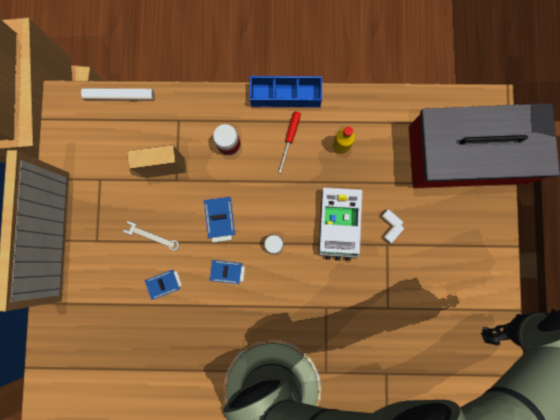

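View pics/scene0.png

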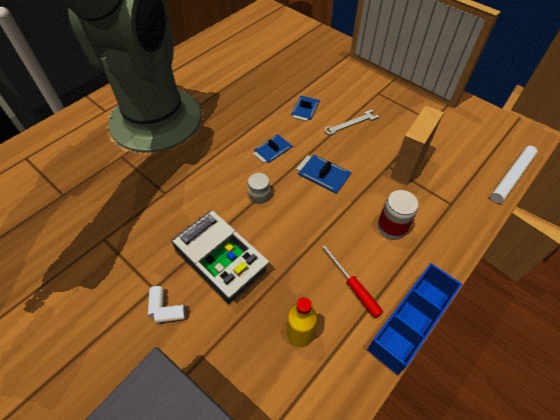

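Three blue covers lie on the bench in the top view, at (219,218), (227,272) and (163,284). The one at (219,218) is clearly the largest, with its tongue toward the bottom of the image at (222,238). The box is at (341,222), with its latch end at the top (342,195) and its slot end at the bottom (340,245). I'll enlarge both to confirm.

Run:
```python
import cv2,pickle,numpy as np
d=pickle.load(open('f0.pkl','rb'))
def crop(n,x0,y0,w,h,s):
    im=cv2.cvtColor(d[n]['pixels'],cv2.COLOR_RGB2BGR)[y0:y0+h,x0:x0+w]
    return cv2.resize(im,(w*s,h*s),interpolation=cv2.INTER_CUBIC)
a=crop('top',195,185,60,95,6); b=crop('top',310,180,60,95,6)
cv2.imwrite('pics/cropt.png',np.hstack([a,b]))
a=crop('scene',290,145,70,55,6); b=crop('scene',165,205,110,100,5)
a=cv2.copyMakeBorder(a,0,500-330,0,0,cv2.BORDER_CONSTANT)
cv2.imwrite('pics/crops.png',np.hstack([a[:, :],b])[:, :]) 
print(np.hstack([a,b]).shape)
```

```text
(500, 970, 3)
```

View pics/cropt.png

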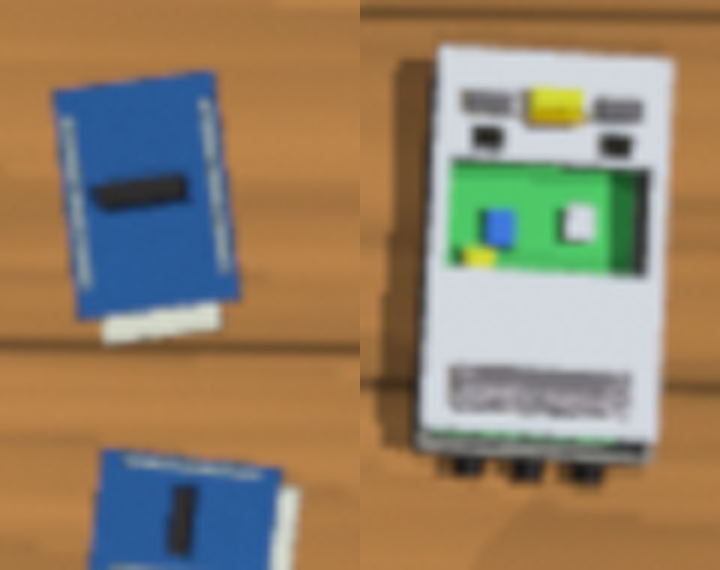

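```bash
python3 -c "
import cv2
a=cv2.imread('pics/crops.png');cv2.imwrite('pics/crops2.png',cv2.resize(a,(800,int(500*800/a.shape[1]))));print(a.shape)"
```

```text
(500, 970, 3)
```

View pics/crops2.png

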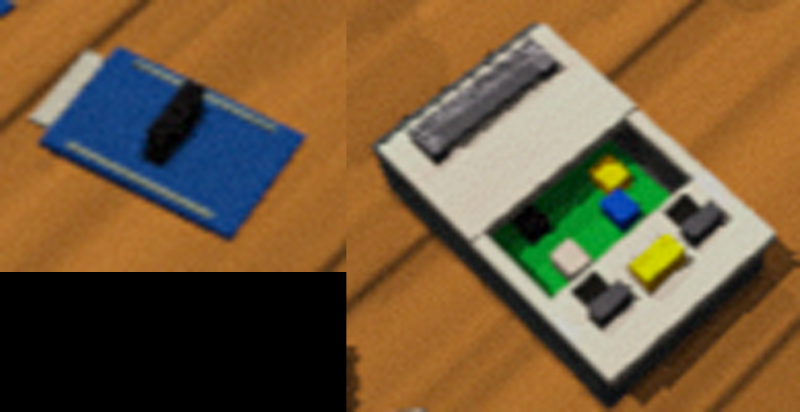

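```bash
cat > h.py <<'E'
import numpy as np,pickle
from scipy.optimize import least_squares
from scipy.spatial.transform import Rotation as R
d=pickle.load(open('f0.pkl','rb'))
def proj(n,P):
    f=d[n];E=f['extrinsics'];c=P@E[:3,:3].T+E[:3,3]
    return np.c_[f['fx']*c[:,0]/c[:,2]+f['cx'],f['fy']*c[:,1]/c[:,2]+f['cy']]
T=lambda p,ox,x0,y0,s:np.array([[(u-ox+.5)/s-.5+x0,(v+.5)/s-.5+y0] for u,v in p])
def fit(M,t,s,g):
    f=lambda q:np.r_[[ (proj(n,M@R.from_euler('z',q[3]).as_matrix().T+q[:3])-o).ravel() for n,o in(('top',t),('scene',s))]].ravel()
    r=least_squares(f,g,loss='soft_l1');return r.x,np.round(f(r.x).reshape(2,-1,2),1)
E
python3 - <<'E'
from h import *
np.set_printoptions(precision=4,suppress=True)
C=np.array([[-60,42,5],[60,42,5],[60,-42,5],[-60,-42,5],[-73,30,4],[-73,-30,4]])/1e3
t=T([(78,320),(52,90),(215,71),(240,298),(104,345),(221,328)],0,195,185,6)
s=T([(122,46),(304,136),(232,240),(40,144),(92,50),(32,122)],0,290,145,4.948)
print('cover',*fit(C,t,s,[.45,.1,0,0]))
B=np.array([[-95,58,60],[95,58,58],[95,-58,58],[-95,-58,60]])/1e3
t=T([(418,430),(440,45),(674,62),(655,443)],360,310,180,6)
s=T([(540,25),(773,238),(610,378),(378,148)],346.4,165,205,4.1237)
x,r=fit(B,t,s,[.45,-.2,0,0]);print('box',x,r)
# frame offset: latch/posts/bar in top image -> box axes x at given z
f=d['top'];E=f['extrinsics']
def back(u,v,z):
    ray=E[:3,:3].T@np.array([(u-f['cx'])/f['fx'],(v-f['cy'])/f['fy'],1]);o=-E[:3,:3].T@E[:3,3]
    P=o+ray*(z-o[2])/ray[2];return R.from_euler('z',-x[3]).apply(P-x[:3])
for nm,p,z in(('postL near edge',(490,112),72),('postR near',(618,121),72),('bar front edge L',(450,366),71.5),('bar R',(632,376),71.5),('bar -x edge mid',(540,414),71.5),('padL mid',(487,138),60),('padR mid',(616,146),60),('latch nose',(554,124),67)):
    q=T([p],360,310,180,6)[0];print(nm,back(*q,z/1e3)*1e3)
E
```

```text
cover [ 0.515   0.1707 -0.0003  0.1412] [[[-0.3 -0.3]
  [-0.3 -0.3]
  [-0.6 -0.5]
  [-0.2 -0.1]
  [-0.2 -0.7]
  [-0.4 -0.4]]

 [[-1.   0.3]
  [ 0.1  0.4]
  [-0.4 -0. ]
  [-0.4 -0.3]
  [-1.1  0.5]
  [-0.4 -0.5]]]
box [ 0.5045 -0.1995 -0.001  -0.05  ] [[[-0.  -0.4]
  [-0.2  0.3]
  [-0.5 -0.2]
  [-0.2 -0.1]]

 [[ 0.3 -0.2]
  [ 0.  -0.8]
  [-0.7  1.2]
  [-0.3  0.2]]]
postL near edge [61.6494 32.0512 72.9564]
postR near [ 61.1085 -30.9861  72.9564]
bar front edge L [-64.4524  44.8965  72.4564]
bar R [-63.7027 -43.898   72.4564]
bar -x edge mid [-85.0285  -0.1042  72.4564]
padL mid [50.2413 31.7644 60.9564]
padR mid [ 50.2373 -32.219   60.9564]
latch nose [58.347  -0.2327 67.9564]
```

The scene crop confirms the large cover: it fits 120 x 84 mm with the height correct to 0.3 mm. The frame looks close to nominal, about 0 ±2 mm. Now moving to a point above the rib.

```bash
python3 -m crank '{"travel":[[3.5,3.5,0],[7,7,0],[10.5,10.5,0],[14,14,0],[17.5,17.5,0]],"turn":[[0,0,4],[0,0,8],[0,0,12],[0,0,16],[0,0,20]],"gripper":[0,0,0,0,0]}' 40
python3 -m crank '{"travel":[[1.4,4.5,0],[2.8,9,0],[4.2,13.5,0],[5.6,18,0],[7,22.5,0]],"turn":[[0,0,4],[0,0,8],[0,0,12],[0,0,16],[0,0,20]],"gripper":[0,0,0,0,0]}'
python3 -m crank '{"travel":[[0.6,4.8,0],[1.2,9.6,0],[1.8,14.4,0],[2.4,19.2,0],[3,24,0]],"turn":[[0,0,4],[0,0,8],[0,0,12],[0,0,16],[0,0,20]],"gripper":[0,0,0,0,0]}'
```

```text
clock: 0.6
position: [0.4059, -0.4045, 0.2097]
tool_rot: [-3.141, 0.0, 0.729]
force: [1.5, -0.5, -0.9]
grip_width: 0.0853
finger_force: 0.0
clock: 1.1
position: [0.475, -0.1793, 0.2097]
tool_rot: [-3.141, 0.0, 1.078]
force: [0.8, -1.0, 0.7]
grip_width: 0.0856
finger_force: 0.0
clock: 1.6
position: [0.5047, 0.0607, 0.2098]
tool_rot: [-3.142, 0.0, 1.427]
force: [0.6, -0.9, 0.4]
grip_width: 0.0853
finger_force: 0.0
```

```bash
python3 -m crank '{"travel":[[0.4,4,0],[0.8,8,0],[1.0,11,0],[1.0,11,-4.5],[1.0,11,-9]],"turn":[[0,0,5],[0,0,10],[0,0,16.3],[0,0,16.3],[0,0,16.3]],"gripper":[0,0,0,0,0]}'
python3 - <<'E'
from workcell import bot
import cv2,pickle
f=bot.grab_frame('wrist');s=bot.observe()
pickle.dump((f,s),open('w1.pkl','wb'));print(f['fx'],f['cx'],f['cy'])
cv2.imwrite('pics/w1.png',cv2.cvtColor(f['pixels'],cv2.COLOR_RGB2BGR))
E
```

```text
clock: 2.1
position: [0.5153, 0.17, 0.1191]
tool_rot: [3.14, -0.001, 1.71]
force: [1.6, -0.4, -0.7]
grip_width: 0.0851
finger_force: 0.0
325.19226210127806 279.22897966550454 207.9505271818821
```

View pics/w1.png

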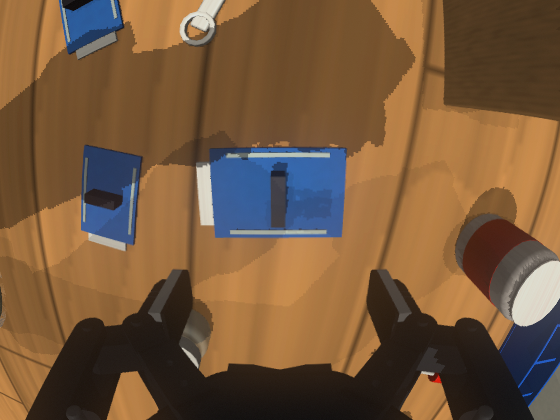

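The wrist view shows the large cover with its rib at (278,200), centred between the fingertips at columns 187 and 370. I'll refine the pose from its corners.

```bash
cat >> h.py <<'E'
def projf(f,P):
    E=f['extrinsics'];c=P@E[:3,:3].T+E[:3,3];r=np.linalg.norm(c[:,:2],axis=1);th=np.arctan2(r,c[:,2])
    return np.c_[f['fx']*th*c[:,0]/r+f['cx'],f['fy']*th*c[:,1]/r+f['cy']]
E
python3 - <<'E'
from h import *
np.set_printoptions(precision=4,suppress=True)
f,s=pickle.load(open('w1.pkl','rb'))
C=np.array([[-60,42,5],[60,42,5],[60,-42,5],[-60,-42,5],[-73,30,4],[-73,-30,4]])/1e3
o=np.array([(210.5,149),(346,149),(343,237),(215,238),(197,164),(204,224)])
g=lambda q:(projf(f,C@R.from_euler('z',q[3]).as_matrix().T+q[:3])-o).ravel()
r=least_squares(g,[.515,.171,0,.14]);print(r.x,g(r.x).round(1).reshape(-1,2))
E
```

```text
[ 0.5152  0.1691 -0.0027  0.1441] [[-0.   0.7]
 [ 0.8 -0.2]
 [-1.  -0.4]
 [ 1.5 -0.6]
 [ 0.4 -0.8]
 [-1.6  1.4]]
```

```bash
python3 -m crank '{"travel":[[0,0,-4],[0,0,-8],[0,0,-10],[0,0,-11],[0,0,-11]],"turn":[[0,0,0],[0,0,0],[0,0,0],[0,0,0],[0,0,0]],"gripper":[0,0,0.3,0.6,0.7]}' 40
python3 -m crank '{"travel":[[0,0,0],[0,0,0],[0,0,0],[0,0,0],[0,0,0]],"turn":[[0,0,0],[0,0,0],[0,0,0],[0,0,0],[0,0,0]],"gripper":[1,1,1,1,1]}' 60
```

```text
clock: 2.65
position: [0.5147, 0.1688, 0.0096]
tool_rot: [-3.14, 0.0, 1.708]
force: [-0.4, 0.5, 0.1]
grip_width: 0.0445
finger_force: 0.0
clock: 3.15
position: [0.5151, 0.1688, 0.0101]
tool_rot: [3.141, -0.0, 1.708]
force: [-0.5, -1.0, 0.2]
grip_width: 0.0002
finger_force: 0.0
```

The fingers closed fully with nothing between them. Looking at the wrist view.

Run:
```python
from workcell import bot
import cv2,pickle,numpy as np
f=bot.grab_frame('wrist');g=bot.grab_frame('scene');s=bot.observe()
pickle.dump((f,s,g),open('w2.pkl','wb'));print(s['grip_width'],s['finger_force'])
a=cv2.resize(f['pixels'][100:400,130:430],(420,420));b=cv2.resize(g['pixels'][120:220,280:370],(378,420),interpolation=cv2.INTER_CUBIC)
cv2.imwrite('pics/w2.png',cv2.cvtColor(np.hstack([a,b]),cv2.COLOR_RGB2BGR))
```

```text
0.00021714470395522824 0.0
```

View pics/w2.png

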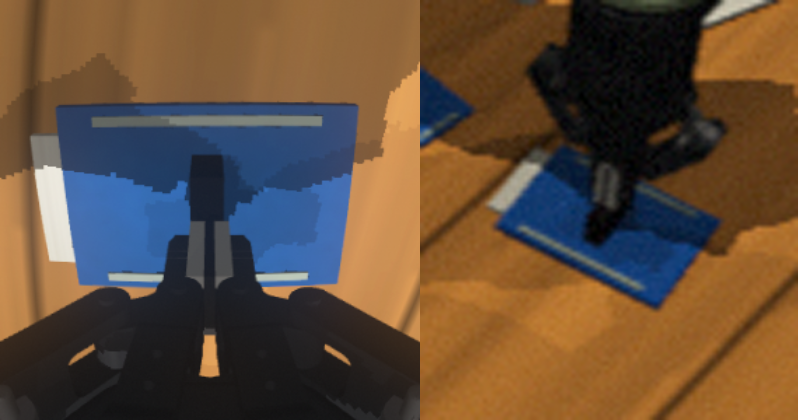

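```bash
python3 - <<'E'
from h import *
np.set_printoptions(precision=1,suppress=True)
f,s,g=pickle.load(open('w2.pkl','rb'))
P=lambda M:R.from_euler('z',.142).apply(np.array(M)/1e3)+[.515,.17,0]
k=1.4
sh=lambda n,q:print(n,((projf(f,q)-[130,100])*k).tolist())
sh('plate',P([[-60,42,5],[60,42,5],[60,-42,5],[-60,-42,5]]))
sh('ribtop',P([[-6,22,29],[6,22,29],[6,-22,29],[-6,-22,29]]))
sh('ribbase',P([[-6,22,5],[6,22,5],[6,-22,5],[-6,-22,5]]))
p=s['position']
sh('tcp,+19,+40',np.array([p,p+[0,0,.019],p+[0,0,.04]]))
w=P([[0,11,10],[0,-11,10],[0,11,29],[0,-11,29]]);sh('pad edges tip z10/29',w)
# camera location in cover axes
E=f['extrinsics'];o=-E[:3,:3].T@E[:3,3];print('cam in cover mm',R.from_euler('z',-.142).apply(o-[.515,.17,0])*1e3)
E
python3 -c "
import cv2,pickle
f,s,g=pickle.load(open('w2.pkl','rb'))
cv2.imwrite('pics/w2b.png',cv2.cvtColor(cv2.resize(f['pixels'][190:350,200:360],(640,600),interpolation=cv2.INTER_CUBIC),cv2.COLOR_RGB2BGR))"
```

```text
plate [[56.92001140113299, 107.90897624430526], [360.47876561958486, 106.1271407831722], [338.7544462226463, 283.7439298032798], [80.80671738246875, 285.12521319900196]]
ribtop [[191.5330136820383, 178.15261310308924], [226.3901370135604, 177.95613923218636], [225.16937136226977, 282.8589384712616], [194.08605998380187, 283.0239195279312]]
ribbase [[193.68581545892934, 154.97511624448956], [224.1649456151778, 154.8008082369817], [223.41334258277584, 250.81862539837653], [195.63522775072042, 250.96952589756305]]
tcp,+19,+40 [[208.87938061301358, 213.21233782795224], [208.90149835334654, 236.5389593589975], [208.9319162796558, 268.3201903883127]]
pad edges tip z10/29 [[209.09636751069382, 185.60754864264746], [209.40280178893786, 234.56116170713895], [209.14272729664071, 206.81544925332219], [209.47619585653695, 259.2893174106831]]
cam in cover mm [  0.3  81.6 174. ]
```

View pics/w2b.png

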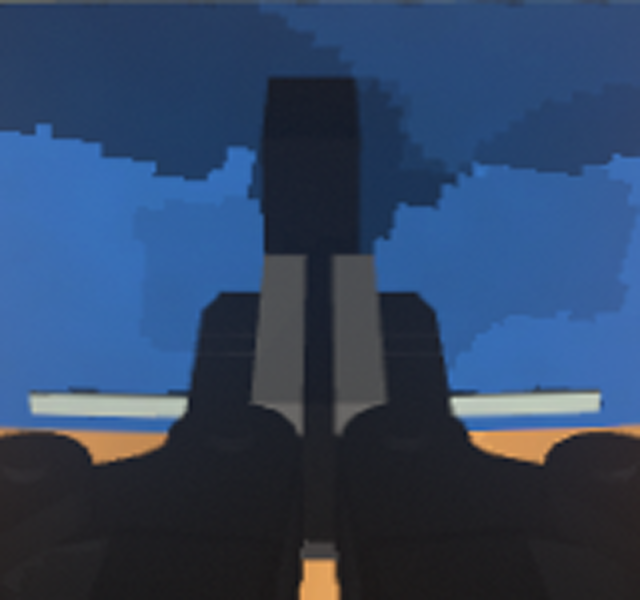

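The rib isn't between the pads. The shut fingertips seem to sit above it, at wrist crop row 255. I'll check their real height against the reported TCP.

Run:
```python
from h import *
np.set_printoptions(precision=1,suppress=True)
f,s,g=pickle.load(open('w2.pkl','rb'))
p=s['position'];print(p,s['qpos'])
Z=np.array([.01,.02,.03,.04,.05])
print('scene axis px (z 10..50):',proj('scene',np.c_[np.tile(p[:2],(5,1)),Z]))
print('wrist px +y pad edge:',projf(f,np.c_[np.tile(p[:2]+[-.0016,.0109],(5,1)),Z]))
f1,s1=pickle.load(open('w1.pkl','rb'));p=s1['position']
n=R.from_euler('z',.14).apply([[.0427,.011,0],[-.0427,.011,0],[.0427,-.011,0]])
for b in(0,.013,.03,.045):print('w1 open tips back',b,projf(f1,p+[0,0,b]+n).tolist())
```

```text
[0.5 0.2 0. ] [-0.1  0.7 -0.4  1.9  0.5  0.6 -0.7]
scene axis px (z 10..50): [[324.1 172.1]
 [324.4 169.7]
 [324.7 167.2]
 [325.1 164.8]
 [325.4 162.2]]
wrist px +y pad edge: [[279.  234.5]
 [279.  242.1]
 [279.  250.7]
 [279.  260.2]
 [279.  270.9]]
w1 open tips back 0 [[346.5555578943463, 231.772047513018], [199.64124114191037, 232.03995522151604], [343.6589644856507, 265.0434604070666]]
w1 open tips back 0.013 [[351.1146669364183, 241.11827632586045], [194.41873186811063, 241.33866962142307], [347.6750923419589, 275.9320203987317]]
w1 open tips back 0.03 [[357.98392414981583, 255.34946517186887], [186.5735138778517, 255.46792285538163], [353.6204243955673, 292.2385641571497]]
w1 open tips back 0.045 [[365.077755991599, 270.24089454279294], [178.50311738701697, 270.2118547282141], [359.62440633028314, 308.9435279675331]]
```

```bash
python3 -m crank '{"travel":[[0,0,0],[0,0,0],[0,0,0],[0,0,0],[0,0,0]],"turn":[[0,0,0],[0,0,0],[0,0,0],[0,0,0],[0,0,0]],"gripper":[0,0,0,0,0]}' 60
```

```text
clock: 3.75
position: [0.515, 0.1689, 0.0098]
tool_rot: [3.142, -0.0, 1.708]
force: [-1.6, 0.1, -0.4]
grip_width: 0.0722
finger_force: 0.0
```

Both views put the real fingertips about 28 mm above the reported TCP: w1 open tips are about 45 mm back, where 13 mm was expected, and w2 shut tips are at z ≈ 38 mm. I'll treat that as a tool offset, lower 2.6 cm while watching the force, and close.

```bash
python3 -m crank '{"travel":[[0,0.1,-0.6],[0,0.1,-1.2],[0,0.1,-1.8],[0,0.1,-2.2],[0,0.1,-2.6]],"turn":[[0,0,0],[0,0,0],[0,0,0],[0,0,0],[0,0,0]],"gripper":[0,0,0,0,0]}' 60
python3 -m crank '{"travel":[[0,0,0],[0,0,0],[0,0,0],[0,0,0],[0,0,0]],"turn":[[0,0,0],[0,0,0],[0,0,0],[0,0,0],[0,0,0]],"gripper":[0.3,0.6,0.7,0.8,0.85]}' 60
python3 -m crank '{"travel":[[0,0,0],[0,0,0],[0,0,0],[0,0,0],[0,0,0]],"turn":[[0,0,0],[0,0,0],[0,0,0],[0,0,0],[0,0,0]],"gripper":[1,1,1,1,1]}' 60
```

```text
clock: 4.25
position: [0.5148, 0.1699, -0.0168]
tool_rot: [-3.141, 0.0, 1.709]
force: [-0.7, 0.6, -0.1]
grip_width: 0.0855
finger_force: 0.0
clock: 4.75
position: [0.515, 0.1698, -0.0161]
tool_rot: [3.141, -0.0, 1.708]
force: [-2.2, -0.3, 1.3]
grip_width: 0.0133
finger_force: 0.9
clock: 5.25
position: [0.5151, 0.1698, -0.0159]
tool_rot: [3.141, 0.0, 1.708]
force: [-1.7, -0.2, 5.8]
grip_width: 0.0109
finger_force: 59.4
```

Gripped, 10.9 mm at 59 N. Lifting, then carrying it over the box.

```bash
Z='"turn":[[0,0,0],[0,0,0],[0,0,0],[0,0,0],[0,0,0]],"gripper":[1,1,1,1,1]'
python3 -m crank '{"travel":[[0,0,1],[0,0,4],[0,0,8],[0,0,12],[0,0,15]],"turn":[[0,0,0],[0,0,0],[0,0,0],[0,0,0],[0,0,0]],"gripper":[1,1,1,1,1]}' 60
python3 -m crank '{"travel":[[0,-3,0],[0,-7,0],[0,-11,0],[0,-15,0],[0,-19,0]],"turn":[[0,0,-2],[0,0,-4],[0,0,-6],[0,0,-8],[0,0,-11]],"gripper":[1,1,1,1,1]}'
python3 -m crank '{"travel":[[0,-4,0],[0,-8,0],[0.4,-12,0],[0.8,-16,0],[1.2,-18,0]],"turn":[[0,0,0],[0,0,0],[0,-3,0],[0,-6,0],[-0.5,-10,0]],"gripper":[1,1,1,1,1]}'
cat >> h.py <<'E'
TC=R.from_euler('xyz',[3.1416,0,1.708]).inv()
OFF=TC.apply(np.array([.515,.170,0])-[.5151,.1698,-.0159]); QC=TC*R.from_euler('z',.142)
BX=np.array([.5045,-.1995,0]);BY=-.05
def now(s,off=OFF,qc=QC):
    q=R.from_euler('xyz',s['tool_rot']);Q=q*qc;O=s['position']+q.apply(off);b=R.from_euler('z',-BY)
    tip=b.apply(O+Q.apply([-.073,0,0])-BX);rear=b.apply(O+Q.apply([.06,0,0])-BX)
    return tip*1e3,rear*1e3,np.degrees((b*Q).as_euler('zyx'))
def delta(tip_to,s):  # world cm shift to bring tip (box mm) to target
    return R.from_euler('z',BY).apply(np.array(tip_to)-now(s)[0])/10
E
cat > look.py <<'E'
from h import *; from workcell import bot; import sys
np.set_printoptions(precision=2,suppress=True)
s=bot.observe();t=now(s)
print('clk',s['clock'],'tip',t[0],'rear',t[1],'zyx',t[2],'F_box',R.from_euler('z',-BY).apply(s['force']),'M',s['moment'],'g',s['grip_width'],s['finger_force'])
if len(sys.argv)>1: print('travel cm',delta([float(a) for a in sys.argv[1:4]],s))
E
python3 look.py -48 0 85
python3 - <<'E'
from workcell import bot
import cv2,pickle
f=bot.grab_frame('wrist');g=bot.grab_frame('scene');s=bot.observe()
pickle.dump((f,s,g),open('w3.pkl','wb'))
cv2.imwrite('pics/w3.png',cv2.cvtColor(f['pixels'],cv2.COLOR_RGB2BGR))
E
```

```text
clock: 5.75
position: [0.5151, 0.1701, 0.1368]
tool_rot: [3.14, -0.0, 1.709]
force: [1.1, -0.4, -1.7]
grip_width: 0.0107
finger_force: 58.6
clock: 6.25
position: [0.5146, -0.0217, 0.1345]
tool_rot: [3.141, -0.0, 1.515]
force: [1.2, 0.4, -2.0]
grip_width: 0.0105
finger_force: 58.7
clock: 6.75
position: [0.5267, -0.204, 0.1344]
tool_rot: [2.964, 0.001, 1.513]
force: [0.5, 0.8, -1.6]
grip_width: 0.0113
finger_force: 58.7
clk 6.75 tip [-52.28  -2.98 137.17] rear [ 78.63  -3.33 160.63] zyx [ -0.17 -10.16  -0.11] F_box [ 0.43  0.82 -1.61] M [0.08 0.18 0.02] g 0.011265134513023032 58.740429282188416
travel cm [ 0.44  0.28 -5.22]
```

View pics/w3.png

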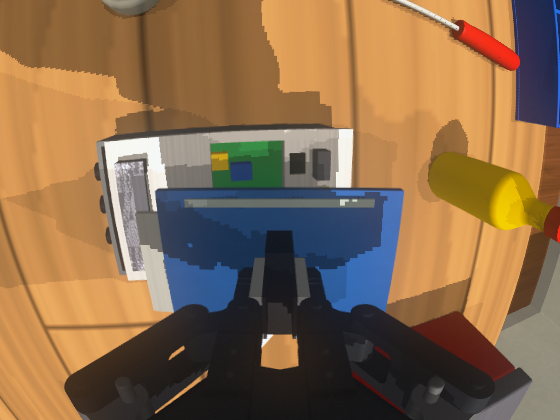

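The wrist view shows the cover held and straight: its +y edge runs (157,189)–(403,189) and its tongue corner is at (139,212). The box's +y corners are at (103,141) and (353,129). I'll compare these with the predictions.

```bash
python3 - <<'E'
from h import *
np.set_printoptions(precision=1,suppress=True)
f,s,g=pickle.load(open('w3.pkl','rb'))
q=R.from_euler('xyz',s['tool_rot'])
W=lambda M:(q*QC).apply(np.array(M)/1e3)+s['position']+q.apply(OFF)
C=[[-60,42,5],[60,42,5],[-73,30,4],[-73,-30,4],[-6,22,5],[6,22,5]]
print('cover pred',projf(f,W(C)).tolist(),'obs 157,189 403,189 139,212 152,309(occl) 266,231 293,231')
B=lambda M:R.from_euler('z',BY).apply(np.array(M)/1e3)+BX
print('box pred',projf(f,B([[-95,58,60],[95,58,58],[-95,-58,60]])).tolist(),'obs 103,141 353,129 128,281')
for dx in(-6,0,6):print(dx,'bar/post/pad',projf(f,B([[-63+dx,43,71.5],[-85+dx,43,71.5],[62+dx,43,72],[50+dx,42,60]])).tolist())
E
python3 -c "
import cv2,pickle
f,s,g=pickle.load(open('w3.pkl','rb'))
cv2.imwrite('pics/w3b.png',cv2.cvtColor(cv2.resize(f['pixels'][120:220,90:360],(800,296),interpolation=cv2.INTER_CUBIC),cv2.COLOR_RGB2BGR))"
```

```text
cover pred [[150.78818173048964, 191.03976894511064], [400.4635786223134, 189.67535929113086], [131.45381031547953, 213.75425486443675], [150.96367876867765, 310.62568872479756], [262.85663827766336, 229.93386563774146], [288.00186114904733, 229.8207072536461]] obs 157,189 403,189 139,212 152,309(occl) 266,231 293,231
box pred [[103.30979786398439, 141.18673212548498], [352.56355158439817, 128.35581702897355], [127.25374967858886, 279.6735500530617]] obs 103,141 353,129 128,281
-6 bar/post/pad [[133.8500514673994, 160.81166704406638], [105.37917690521414, 163.52874058815598], [309.2622552598071, 150.80405076492917], [289.4628730731754, 150.12383731297706]]
0 bar/post/pad [[141.8870839558962, 160.10161841654715], [112.97803775959974, 162.7723960718974], [317.2608108615394, 150.60375784154542], [297.29613740693173, 149.87900170095983]]
6 bar/post/pad [[150.02716688764446, 159.40758099893316], [120.70459430401638, 162.02673682788654], [325.144801745229, 150.42851504715063], [305.0434937149664, 149.6586304929928]]
```

View pics/w3b.png

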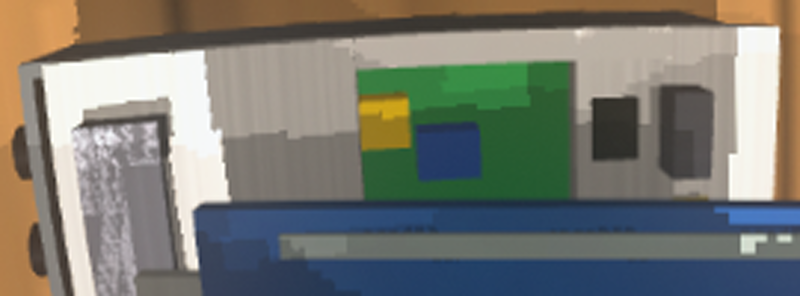

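Box pose confirmed to under a millimetre. The frame offset looks like about +1 mm. Now fitting the in-hand pose correction.

Run:
```python
from h import *
np.set_printoptions(precision=2,suppress=True)
f,s,g=pickle.load(open('w3.pkl','rb'))
q=R.from_euler('xyz',s['tool_rot']);b=R.from_euler('z',BY)
C=np.array([[-60,42,5],[60,42,5],[-73,30,4],[-6,22,5],[6,22,5]])/1e3
o=np.array([(157,189),(403,189),(139,212),(266,231),(293,231)])
Q0=q*QC;O0=s['position']+q.apply(OFF)
def g_(v):
    D=b*R.from_euler('zy',[v[3],v[4]])*b.inv()
    return np.r_[(projf(f,(D*Q0).apply(C)+O0+b.apply(v[:3]))-o).ravel(),v[:3]/.003,v[3:]/.03]
r=least_squares(g_,np.zeros(5));v=r.x;print('box d mm',v[:3]*1e3,'yaw,pitch deg',np.degrees(v[3:]),g_(v)[:10].reshape(-1,2))
D=b*R.from_euler('zy',[v[3],v[4]])*b.inv();Q=D*Q0;O=O0+b.apply(v[:3])
print('OFF',repr((q.inv().apply(O-s['position'])).tolist()),'QC',(q.inv()*Q).as_quat().tolist())
print(now(s),now(s,q.inv().apply(O-s['position']),q.inv()*Q))
```

```text
box d mm [ 2.41 -0.62 -1.62] yaw,pitch deg [ 0.06 -1.52] [[ 0.13  1.25]
 [ 0.63  1.57]
 [-0.95  0.4 ]
 [ 1.09 -1.64]
 [-1.11 -1.54]]
OFF [-0.0003890307583086233, 0.0020228987014628877, -0.013877715875589872] QC [-0.7090960513062275, -0.704986619492554, 0.009519933669605546, -0.009275086053677337]
(array([-53.84,  -2.52, 136.87]), array([ 77.11,  -3.06, 160.13]), array([ -0.25, -10.07,  -0.13])) (array([-51.07,  -3.23, 133.34]), array([ 79.22,  -3.62, 160.08]), array([ -0.19, -11.59,  -0.11]))
```

```bash
cat >> h.py <<'E'
OFF=np.array([-.00039,.00202,-.01388]);QC=R.from_quat([-0.70910,-0.70499,0.00952,-0.00928])
now.__defaults__=(OFF,QC)
E
python3 -m crank '{"travel":[[0.1,0.1,-2],[0.2,0.2,-4],[0.25,0.33,-5.3],[0.25,0.33,-5.8],[0.25,0.33,-6.2]],"turn":[[0,0.5,0],[0,1,0],[0,1.5,0],[0,1.5,0],[0,1.5,0]],"gripper":[1,1,1,1,1]}'
python3 look.py -48 0 64
```

```text
clock: 7.35
position: [0.5297, -0.1964, 0.0718]
tool_rot: [2.993, 0.001, 1.517]
force: [0.8, 0.1, -0.3]
grip_width: 0.0109
finger_force: 58.8
clk 7.35 tip [-46.95   3.81  73.13] rear [84.01  4.13 96.3 ] zyx [  0.13 -10.03  -0.04] F_box [ 0.76  0.09 -0.29] M [0.04 0.17 0.04] g 0.010892426347377209 58.847166895866394
travel cm [-0.12 -0.38 -0.91]
```

```bash
python3 -m crank '{"travel":[[0,-0.2,-0.2],[-0.1,-0.38,-0.4],[-0.1,-0.38,-0.6],[-0.1,-0.38,-0.7],[-0.1,-0.38,-0.7]],"turn":[[0,0,0],[0,0,0],[0,0,0],[0,0,0],[0,0,0]],"gripper":[1,1,1,1,1]}'
python3 look.py -48 0 62
```

```text
clock: 7.85
position: [0.5284, -0.2007, 0.0648]
tool_rot: [2.993, 0.001, 1.516]
force: [0.8, 0.7, -0.8]
grip_width: 0.011
finger_force: 58.8
clk 7.85 tip [-48.01  -0.48  66.12] rear [82.95 -0.27 89.3 ] zyx [  0.08 -10.04  -0.06] F_box [ 0.8   0.78 -0.83] M [-0.01  0.21  0.01] g 0.011045246697603657 58.84645879268646
travel cm [ 0.    0.05 -0.41]
```

Feeling down for the ledge in small steps.

```bash
python3 -m crank '{"travel":[[0,0,-0.1],[0,0,-0.2],[0,0,-0.3],[0,0,-0.3],[0,0,-0.3]],"turn":[[0,0,0],[0,0,0],[0,0,0],[0,0,0],[0,0,0]],"gripper":[1,1,1,1,1]}'
python3 look.py
python3 -m crank '{"travel":[[0,0,-0.02],[0,0,-0.05],[0,0,-0.1],[0,0,-0.1],[0,0,-0.1]],"turn":[[0,0,0],[0,0,0],[0,0,0],[0,0,0],[0,0,0]],"gripper":[1,1,1,1,1]}'
python3 look.py
```

```text
clock: 8.35
position: [0.5284, -0.2006, 0.0617]
tool_rot: [2.993, 0.001, 1.517]
force: [-0.1, -0.4, -1.0]
grip_width: 0.0111
finger_force: 58.8
clk 8.35 tip [-47.99  -0.44  63.06] rear [82.98 -0.21 86.23] zyx [  0.09 -10.03  -0.06] F_box [-0.05 -0.44 -1.01] M [ 0.    0.18 -0.01] g 0.011127848217683697 58.84690582752228
clock: 8.85
position: [0.5284, -0.2006, 0.0608]
tool_rot: [2.993, 0.001, 1.517]
force: [-0.0, -0.2, -1.0]
grip_width: 0.0108
finger_force: 58.8
clk 8.85 tip [-47.99  -0.44  62.08] rear [82.98 -0.21 85.25] zyx [  0.09 -10.03  -0.06] F_box [-0.   -0.16 -0.98] M [ 0.05  0.17 -0.01] g 0.010784913664598612 58.847041726112366
```

```bash
for i in 1 2; do python3 -m crank '{"travel":[[0,0,-0.02],[0,0,-0.05],[0,0,-0.08],[0,0,-0.08],[0,0,-0.08]],"turn":[[0,0,0],[0,0,0],[0,0,0],[0,0,0],[0,0,0]],"gripper":[1,1,1,1,1]}' >/dev/null
python3 look.py; done
```

```text
clk 9.35 tip [-48.    -0.46  61.26] rear [82.96 -0.24 84.43] zyx [  0.09 -10.03  -0.06] F_box [-0.67  0.41 -0.77] M [ 0.03  0.12 -0.03] g 0.010620734837045832 58.84729564189911
clk 9.85 tip [-48.    -0.48  60.48] rear [82.97 -0.25 83.65] zyx [  0.09 -10.03  -0.06] F_box [-0.3  -0.23 -1.04] M [0.   0.2  0.01] g 0.01069138240335735 58.84716510772705
```

```bash
python3 -m crank '{"travel":[[0,0,-0.02],[0,0,-0.04],[0,0,-0.06],[0,0,-0.06],[0,0,-0.06]],"turn":[[0,0,0],[0,0,0],[0,0,0],[0,0,0],[0,0,0]],"gripper":[1,1,1,1,1]}' >/dev/null
python3 look.py
python3 -m crank '{"travel":[[0,0,-0.02],[0,0,-0.04],[0,0,-0.06],[0,0,-0.06],[0,0,-0.06]],"turn":[[0,0,0],[0,0,0],[0,0,0],[0,0,0],[0,0,0]],"gripper":[1,1,1,1,1]}' >/dev/null
python3 look.py
```

```text
clk 10.35 tip [-47.98  -0.46  59.88] rear [82.99 -0.23 83.05] zyx [  0.09 -10.04  -0.06] F_box [ 0.55 -0.87 -0.91] M [0.03 0.18 0.02] g 0.011221071934292667 58.84743332862854
clk 10.85 tip [-47.98  -0.46  59.29] rear [82.99 -0.24 82.46] zyx [  0.09 -10.04  -0.06] F_box [ 0.64 -0.03 -1.59] M [-0.02  0.19 -0.01] g 0.0104942309659664 58.84645879268646
```

```bash
python3 -m crank '{"travel":[[0,0,-0.02],[0,0,-0.04],[0,0,-0.06],[0,0,-0.06],[0,0,-0.06]],"turn":[[0,0,0],[0,0,0],[0,0,0],[0,0,0],[0,0,0]],"gripper":[1,1,1,1,1]}' >/dev/null
python3 look.py
python3 -m crank '{"travel":[[0,0,-0.02],[0,0,-0.04],[0,0,-0.06],[0,0,-0.06],[0,0,-0.06]],"turn":[[0,0,0],[0,0,0],[0,0,0],[0,0,0],[0,0,0]],"gripper":[1,1,1,1,1]}' >/dev/null
python3 look.py
```

```text
clk 11.35 tip [-47.97  -0.48  58.7 ] rear [82.99 -0.25 81.87] zyx [  0.09 -10.03  -0.06] F_box [-0.27  1.06 -2.4 ] M [ 0.05  0.22 -0.03] g 0.010978597951447656 58.84637117385864
clk 11.85 tip [-47.97  -0.47  58.09] rear [82.99 -0.25 81.27] zyx [  0.09 -10.04  -0.06] F_box [-0.95  0.39 -1.6 ] M [ 0.02  0.22 -0.04] g 0.010545612176196683 58.846805691719055
```

```bash
python3 -m crank '{"travel":[[0,0,-0.02],[0,0,-0.04],[0,0,-0.06],[0,0,-0.06],[0,0,-0.06]],"turn":[[0,0,0],[0,0,0],[0,0,0],[0,0,0],[0,0,0]],"gripper":[1,1,1,1,1]}' >/dev/null
python3 look.py
python3 -m crank '{"travel":[[0,0,-0.02],[0,0,-0.04],[0,0,-0.06],[0,0,-0.06],[0,0,-0.06]],"turn":[[0,0,0],[0,0,0],[0,0,0],[0,0,0],[0,0,0]],"gripper":[1,1,1,1,1]}' >/dev/null
python3 look.py
```

```text
clk 12.35 tip [-47.99  -0.47  57.48] rear [82.97 -0.26 80.66] zyx [  0.08 -10.03  -0.06] F_box [ 0.41 -1.03 -1.16] M [0.01 0.16 0.02] g 0.01095781511758166 58.84604215621948
clk 12.85 tip [-47.98  -0.47  56.91] rear [82.98 -0.24 80.09] zyx [  0.09 -10.04  -0.06] F_box [ 0.18  0.63 -1.79] M [0.07 0.2  0.  ] g 0.010454721421084941 58.84666979312897
```

```bash
python3 -m crank '{"travel":[[0,0,-0.02],[0,0,-0.04],[0,0,-0.06],[0,0,-0.06],[0,0,-0.06]],"turn":[[0,0,0],[0,0,0],[0,0,0],[0,0,0],[0,0,0]],"gripper":[1,1,1,1,1]}' >/dev/null
python3 look.py
python3 -m crank '{"travel":[[0,0,-0.02],[0,0,-0.04],[0,0,-0.06],[0,0,-0.06],[0,0,-0.06]],"turn":[[0,0,0],[0,0,0],[0,0,0],[0,0,0],[0,0,0]],"gripper":[1,1,1,1,1]}' >/dev/null
python3 look.py
```

```text
clk 13.35 tip [-47.97  -0.48  56.29] rear [83.   -0.25 79.47] zyx [  0.09 -10.04  -0.06] F_box [ 0.13  0.53 -0.93] M [ 0.03  0.18 -0.02] g 0.010595776551507475 58.91580820083618
clk 13.85 tip [-47.83  -0.47  55.8 ] rear [83.13 -0.23 79.02] zyx [  0.09 -10.05  -0.06] F_box [ 0.69 -0.33  4.59] M [ 0.03  0.32 -0.06] g 0.011026827578918845 59.58664343110286
```

Ledge contact, with Fz up about 5.8 N, so the true tip z is about 60 where my estimate reads 56. Easing off 0.5 mm, then sliding toward the slot.

```bash
python3 -m crank '{"travel":[[0,0,0.05],[-0.25,0.01,0.05],[-0.5,0.03,0.05],[-0.75,0.04,0.05],[-0.9,0.05,0.05]],"turn":[[0,0,0],[0,0,0],[0,0,0],[0,0,0],[0,0,0]],"gripper":[1,1,1,1,1]}' >/dev/null
python3 look.py
python3 -m crank '{"travel":[[-0.15,0.01,0],[-0.3,0.02,0],[-0.45,0.02,0],[-0.5,0.03,0],[-0.5,0.03,0]],"turn":[[0,0,0],[0,0,0],[0,0,0],[0,0,0],[0,0,0]],"gripper":[1,1,1,1,1]}' >/dev/null
python3 look.py
```

```text
clk 14.35 tip [-57.34  -0.47  56.18] rear [73.63 -0.25 79.34] zyx [  0.08 -10.03  -0.06] F_box [ 1.1  -0.16  0.91] M [ 0.04  0.02 -0.05] g 0.010976555249668082 59.05013144016266
clk 14.85 tip [-62.2   -0.38  56.17] rear [68.78 -0.16 79.3 ] zyx [  0.09 -10.02  -0.06] F_box [0.02 0.5  0.69] M [-0.02  0.25  0.02] g 0.010546054984277641 59.052590131759644
```

```bash
python3 -m crank '{"travel":[[-0.05,0,0],[-0.1,0.01,0],[-0.15,0.01,0],[-0.2,0.01,0],[-0.2,0.01,0]],"turn":[[0,0,0],[0,0,0],[0,0,0],[0,0,0],[0,0,0]],"gripper":[1,1,1,1,1]}' >/dev/null
python3 look.py
python3 -m crank '{"travel":[[-0.02,0,0],[-0.04,0,0],[-0.06,0,0],[-0.08,0,0],[-0.08,0,0]],"turn":[[0,0,0],[0,0,0],[0,0,0],[0,0,0],[0,0,0]],"gripper":[1,1,1,1,1]}' >/dev/null
python3 look.py
python3 -m crank '{"travel":[[-0.02,0,0],[-0.04,0,0],[-0.06,0,0],[-0.08,0,0],[-0.08,0,0]],"turn":[[0,0,0],[0,0,0],[0,0,0],[0,0,0],[0,0,0]],"gripper":[1,1,1,1,1]}' >/dev/null
python3 look.py
```

```text
clk 15.35 tip [-64.07  -0.35  56.21] rear [66.9  -0.12 79.38] zyx [  0.09 -10.03  -0.06] F_box [0.06 0.57 0.81] M [ 0.07  0.12 -0.03] g 0.010981220503281987 59.05296206474304
clk 15.85 tip [-64.86  -0.39  56.18] rear [66.11 -0.18 79.34] zyx [  0.08 -10.03  -0.06] F_box [ 1.03 -0.26  0.3 ] M [0.11 0.12 0.02] g 0.010779157070573036 59.046286940574646
clk 16.35 tip [-65.63  -0.44  56.19] rear [65.33 -0.21 79.36] zyx [  0.09 -10.03  -0.06] F_box [0.5 0.  0.6] M [ 0.03  0.11 -0.  ] g 0.010958982073382148 59.030113220214844
```

```bash
cat >> look.py <<'E'
sys.exit(int(R.from_euler('z',-BY).apply(s['force'])[0]>2.5))
E
python3 -m crank '{"travel":[[-0.01,0,0],[-0.03,0,0],[-0.05,0,0],[-0.06,0,0],[-0.06,0,0]],"turn":[[0,0,0],[0,0,0],[0,0,0],[0,0,0],[0,0,0]],"gripper":[1,1,1,1,1]}' >/dev/null
python3 look.py &&
python3 -m crank '{"travel":[[-0.01,0,0],[-0.03,0,0],[-0.05,0,0],[-0.06,0,0],[-0.06,0,0]],"turn":[[0,0,0],[0,0,0],[0,0,0],[0,0,0],[0,0,0]],"gripper":[1,1,1,1,1]}' >/dev/null &&
python3 look.py &&
python3 -m crank '{"travel":[[-0.01,0,0],[-0.03,0,0],[-0.05,0,0],[-0.06,0,0],[-0.06,0,0]],"turn":[[0,0,0],[0,0,0],[0,0,0],[0,0,0],[0,0,0]],"gripper":[1,1,1,1,1]}' >/dev/null &&
python3 look.py &&
python3 -m crank '{"travel":[[-0.01,0,0],[-0.03,0,0],[-0.05,0,0],[-0.06,0,0],[-0.06,0,0]],"turn":[[0,0,0],[0,0,0],[0,0,0],[0,0,0],[0,0,0]],"gripper":[1,1,1,1,1]}' >/dev/null &&
python3 look.py
```

```text
clk 16.85 tip [-66.24  -0.47  56.18] rear [64.73 -0.24 79.35] zyx [  0.09 -10.03  -0.06] F_box [ 1.27  1.39 -0.53] M [ 0.08  0.11 -0.06] g 0.010942495080988773 59.008421301841736
clk 17.35 tip [-66.83  -0.52  56.2 ] rear [64.13 -0.3  79.37] zyx [  0.09 -10.03  -0.06] F_box [1.09 0.36 0.01] M [0.05 0.06 0.01] g 0.010614351114037579 59.00015830993652
clk 17.85 tip [-67.44  -0.54  56.19] rear [63.53 -0.32 79.36] zyx [  0.08 -10.03  -0.06] F_box [ 1.44 -1.32  0.69] M [0.01 0.13 0.02] g 0.010655655365076937 58.995768427848816
clk 18.35 tip [-68.    -0.59  56.2 ] rear [62.96 -0.36 79.38] zyx [  0.09 -10.04  -0.06] F_box [0.86 0.44 0.3 ] M [0.02 0.06 0.01] g 0.010737067848675827 58.995341062545776
```

```bash
python3 -m crank '{"travel":[[-0.01,0,0],[-0.03,0,0],[-0.05,0,0],[-0.06,0,0],[-0.06,0,0]],"turn":[[0,0,0],[0,0,0],[0,0,0],[0,0,0],[0,0,0]],"gripper":[1,1,1,1,1]}' >/dev/null
python3 look.py &&
python3 -m crank '{"travel":[[-0.01,0,0],[-0.03,0,0],[-0.05,0,0],[-0.06,0,0],[-0.06,0,0]],"turn":[[0,0,0],[0,0,0],[0,0,0],[0,0,0],[0,0,0]],"gripper":[1,1,1,1,1]}' >/dev/null &&
python3 look.py &&
python3 -m crank '{"travel":[[-0.01,0,0],[-0.03,0,0],[-0.05,0,0],[-0.06,0,0],[-0.06,0,0]],"turn":[[0,0,0],[0,0,0],[0,0,0],[0,0,0],[0,0,0]],"gripper":[1,1,1,1,1]}' >/dev/null &&
python3 look.py &&
python3 -m crank '{"travel":[[-0.01,0,0],[-0.03,0,0],[-0.05,0,0],[-0.06,0,0],[-0.06,0,0]],"turn":[[0,0,0],[0,0,0],[0,0,0],[0,0,0],[0,0,0]],"gripper":[1,1,1,1,1]}' >/dev/null &&
python3 look.py
```

```text
clk 18.85 tip [-68.6   -0.59  56.21] rear [62.36 -0.36 79.39] zyx [  0.09 -10.04  -0.06] F_box [0.49 0.23 0.18] M [ 0.04  0.07 -0.04] g 0.010613684774610312 58.99477958679199
clk 19.35 tip [-69.24  -0.65  56.19] rear [61.73 -0.43 79.36] zyx [  0.08 -10.03  -0.06] F_box [ 0.34 -0.34 -0.34] M [-0.    0.07  0.03] g 0.011026131233626236 58.994210958480835
clk 19.85 tip [-69.59  -0.58  56.22] rear [61.36 -0.34 79.45] zyx [  0.1  -10.06  -0.05] F_box [ 2.13  0.08 -0.18] M [ 0.07 -0.41 -0.01] g 0.011088178303205484 58.924076557159424
clk 20.35 tip [-69.69  -0.58  56.37] rear [61.25 -0.31 79.73] zyx [  0.11 -10.11  -0.05] F_box [ 5.12  0.74 -0.06] M [ 0.12 -1.1   0.12] g 0.01092864934807038 58.86824011802673
```

The stop is felt at 5 N along +x, with the tip at about -72 true, which matches the expected end wall. Now pivoting the rear down about the tip while keeping the light preload.

```bash
python3 -m crank '{"travel":[[0,0,-0.06],[-0.01,0,-0.13],[-0.02,0,-0.2],[-0.02,0,-0.26],[-0.02,0,-0.26]],"turn":[[0,0.5,0],[0,1,0],[0.1,1.5,0],[0.1,2,0],[0.1,2,0]],"gripper":[1,1,1,1,1]}' >/dev/null
python3 look.py
```

```text
clk 20.85 tip [-69.92  -0.59  56.18] rear [61.76 -0.33 74.85] zyx [ 0.1  -8.07 -0.05] F_box [5.5  0.95 1.31] M [ 0.04 -1.    0.05] g 0.0107440851225358 59.159120321273804
```

```bash
python3 -m crank '{"travel":[[0,0,-0.03],[0,0,-0.06],[-0.01,0,-0.1],[-0.01,0,-0.13],[-0.01,0,-0.13]],"turn":[[0,0.25,0],[0,0.5,0],[0,0.75,0],[0.05,1,0],[0.05,1,0]],"gripper":[1,1,1,1,1]}' >/dev/null
python3 look.py
python3 -m crank '{"travel":[[0,0,-0.03],[0,0,-0.06],[-0.01,0,-0.1],[-0.02,0,-0.13],[-0.02,0,-0.13]],"turn":[[0,0.25,0],[0,0.5,0],[0,0.75,0],[0.05,1,0],[0.05,1,0]],"gripper":[1,1,1,1,1]}' >/dev/null
python3 look.py
```

```text
clk 21.35 tip [-70.04  -0.61  56.13] rear [61.95 -0.36 72.52] zyx [ 0.1  -7.08 -0.05] F_box [5.32 0.45 1.37] M [ 0.13 -1.06  0.04] g 0.01070709462572614 59.137839674949646
clk 21.85 tip [-70.2   -0.64  56.14] rear [62.06 -0.38 70.19] zyx [ 0.1  -6.07 -0.05] F_box [5.52 0.8  2.35] M [ 0.21 -1.07  0.03] g 0.010650300691512817 59.43617820739746
```

```bash
python3 -m crank '{"travel":[[0,0,-0.03],[0,0,-0.06],[0,0,-0.1],[0,0,-0.12],[0,0,-0.12]],"turn":[[0,0.25,0],[0,0.5,0],[0,0.75,0],[0.05,1,0],[0.05,1,0]],"gripper":[1,1,1,1,1]}' >/dev/null
python3 look.py
```

```text
clk 22.35 tip [-70.31  -0.7   56.11] rear [62.17 -0.46 67.77] zyx [ 0.1  -5.03 -0.05] F_box [5.04 1.21 3.59] M [ 0.27 -1.11  0.04] g 0.010484269914518852 59.67473030090332
```

```bash
python3 -m crank '{"travel":[[0,0,0],[0,0,-0.03],[0,0,-0.06],[0,0,-0.09],[0,0,-0.09]],"turn":[[0,0.25,0],[0,0.5,0],[0,0.75,0],[0.05,1,0],[0.05,1,0]],"gripper":[1,1,1,1,1]}' >/dev/null
python3 look.py
```

```text
clk 22.85 tip [-70.48  -0.63  56.24] rear [62.2 -0.4 65.5] zyx [ 0.1  -3.99 -0.04] F_box [4.87 0.74 0.08] M [ 0.24 -1.15  0.01] g 0.010665810867607685 59.07527983188629
```

No rear contact felt yet, so I'm checking the actual tilt with a picture.

Run:
```python
from workcell import bot
import cv2,pickle,numpy as np
f=bot.grab_frame('wrist');g=bot.grab_frame('scene');s=bot.observe()
pickle.dump((f,s,g),open('w4.pkl','wb'))
a=cv2.resize(f['pixels'][120:320,80:420],(680,400),interpolation=cv2.INTER_CUBIC)
b=cv2.resize(g['pixels'][205:305,165:275],(220,200),interpolation=cv2.INTER_CUBIC)
c=np.zeros((600,800,3),np.uint8);c[:400,:680]=a;c[400:,:220]=b
b=cv2.resize(g['pixels'][240:300,200:275],(500,200)[::1],interpolation=cv2.INTER_CUBIC);c[400:,240:740]=b
cv2.imwrite('pics/w4.png',cv2.cvtColor(c,cv2.COLOR_RGB2BGR))
```

```text
(no output)
```

View pics/w4.png

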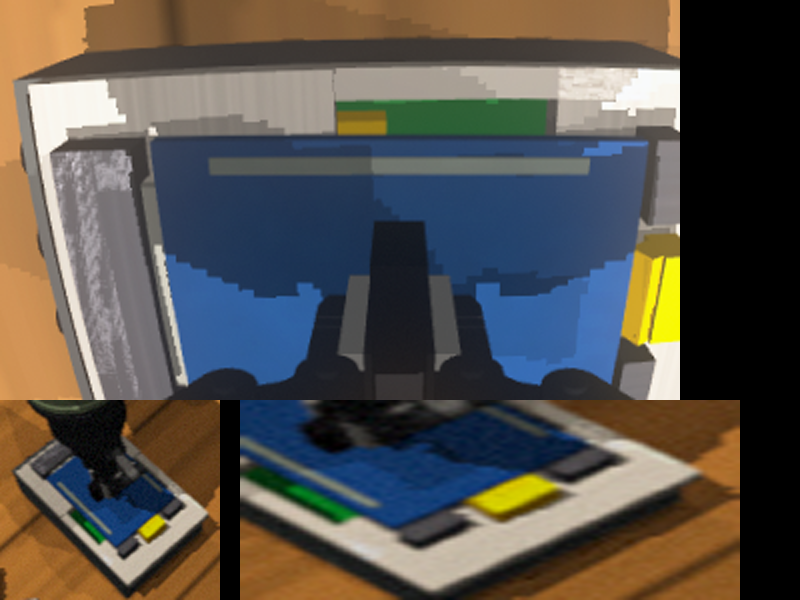

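The tongue is under the bar, with the plate's front edge at crop column 152, close to the bar. The rear edge is at column 650, beside the posts and the yellow latch. Fitting the tilt with the tip on the ledge.

Run:
```python
from h import *
np.set_printoptions(precision=2,suppress=True)
f,s,g=pickle.load(open('w4.pkl','rb'));b=R.from_euler('z',BY)
# box check
B=lambda M:b.apply(np.array(M)/1e3)+BX
print('box',projf(f,B([[-95,58,60],[-63,43,71.5],[62,43,72]])).tolist(),'obs',[(16+.5)/2+80,80/2+120],[134/2+80,150/2+120],[655/2+80,140/2+120])
C=np.array([[13,42,5],[133,42,5],[67,22,5],[79,22,5]])/1e3   # rel. tip
o=np.array([(156,189),(404.5,190.5),(266,231),(293,231)])
for zt in(58,60,62):
    h=lambda v:(projf(f,b.apply(R.from_euler('y',v[2]).apply(C)+[v[0],v[1],zt/1e3])+BX)-o).ravel()
    r=least_squares(h,[-.072,0,-.05]);print(zt,r.x[:2]*1e3,np.degrees(r.x[2]),r.cost,h(r.x).reshape(-1,2).tolist())
h=lambda v:(projf(f,b.apply(R.from_euler('y',v[2]).apply(C)+[v[0],v[1],v[3]])+BX)-o).ravel()
r=least_squares(h,[-.072,0,-.05,.06]);print(r.x*[1e3,1e3,57.3,1e3],r.cost)
print(now(s))
```

```text
box [[93.00140466301454, 161.37728981873283], [143.66375044588779, 193.72334650191732], [408.50869785710256, 189.38064079578197]] obs [88.25, 160.0] [147.0, 195.0] [407.5, 190.0]
58 [-72.17   0.34] -4.024888824940212 2.992156849122131 [[-0.416072438377455, 1.3623369191393238], [0.7064920306524982, 0.41490871471057744], [0.8093703466627176, -0.9342632391434904], [-1.0584953578055547, -0.7972544960869641]]
60 [-72.18   0.58] -3.030957818964405 4.638770495203467 [[-1.4362740801460632, 1.8983002060770673], [0.9203374874363135, -0.24318473496168735], [1.1242213698033652, -0.7137707715181989], [-0.6101682639248338, -0.7478679467118639]]
62 [-72.16   0.82] -2.0251654048642482 8.402014300419747 [[-2.4290527097490724, 2.4459866820647846], [1.0858684448422764, -0.9131403593681], [1.459097527036704, -0.5011151322442515], [-0.15208076798620596, -0.7104467331832325]]
[-72.16   0.27  -4.29  57.47] 2.916253509801126
(array([-70.48,  -0.64,  56.23]), array([62.19, -0.42, 65.51]), array([ 0.09, -4.  , -0.05]))
```

Tip x is -72.2 mm (home) with about 3.5° of tilt left, so the model holds. Continuing in 1° steps.

```bash
python3 -m crank '{"travel":[[0,0,-0.03],[0,0,-0.06],[0,0,-0.09],[0,0,-0.12],[0,0,-0.12]],"turn":[[0,0.25,0],[0,0.5,0],[0,0.75,0],[0.05,1,0],[0.05,1,0]],"gripper":[1,1,1,1,1]}' >/dev/null
python3 look.py
python3 -m crank '{"travel":[[0,0,-0.03],[0,0,-0.06],[0,0,-0.09],[0,0,-0.12],[0,0,-0.12]],"turn":[[0,0.25,0],[0,0.5,0],[0,0.75,0],[0.05,1,0],[0.05,1,0]],"gripper":[1,1,1,1,1]}' >/dev/null
python3 look.py
```

```text
clk 23.45 tip [-70.53  -0.66  56.28] rear [62.29 -0.43 63.17] zyx [ 0.09 -2.97 -0.04] F_box [ 2.95  1.37 -1.28] M [ 0.24 -0.64 -0.03] g 0.010598637814663102 58.862786293029785
clk 23.95 tip [-70.51  -0.85  56.37] rear [62.42 -0.65 60.89] zyx [ 0.08 -1.95 -0.06] F_box [-1.3   0.37 -1.99] M [0.08 0.36 0.06] g 0.010822165712806293 59.14766728878021
```

```bash
python3 -m crank '{"travel":[[0,0,-0.03],[0,0,-0.06],[0,0,-0.09],[0,0,-0.12],[0,0,-0.12]],"turn":[[0,0.25,0],[0,0.5,0],[0,0.75,0],[0.05,1,0],[0.05,1,0]],"gripper":[1,1,1,1,1]}' >/dev/null
python3 look.py
```

```text
clk 24.45 tip [-69.59  -0.69  56.59] rear [63.39 -0.45 58.98] zyx [ 0.1  -1.03 -0.06] F_box [ 0.6  -0.4   0.76] M [-0.03 -0.03 -0.02] g 0.010881980858371108 59.520726799964905
```

```bash
python3 -m crank '{"travel":[[0,0,-0.02],[0,0,-0.04],[0,0,-0.06],[0,0,-0.07],[0,0,-0.07]],"turn":[[0,0.1,0],[0,0.2,0],[0,0.4,0],[0,0.5,0],[0,0.5,0]],"gripper":[1,1,1,1,1]}' >/dev/null
python3 look.py
python3 - <<'E'
from workcell import bot
import pickle
f=bot.grab_frame('wrist');g=bot.grab_frame('scene');t=bot.grab_frame('top')
pickle.dump((f,bot.observe(),g,t),open('w5.pkl','wb'))
from h import *
b=R.from_euler('z',BY)
# yellow latch visible columns: now vs before (w4)
import cv2
for n in('w4','w5'):
    d_=pickle.load(open(n+'.pkl','rb'));
    for nm,F in(('wrist',d_[0]),('scene',d_[2])):
        h=cv2.cvtColor(F['pixels'],cv2.COLOR_RGB2HSV);m=cv2.inRange(h,(22,150,90),(34,255,255))
        m[:, :]= m
        k,l,st,c=cv2.connectedComponentsWithStats(m)
        print(n,nm,[(st[i].tolist(),c[i].round(1).tolist()) for i in range(1,k) if st[i][4]>30])
E
```

```text
clk 24.95 tip [-69.6   -0.72  56.91] rear [63.39 -0.49 58.14] zyx [ 0.1  -0.53 -0.1 ] F_box [-2.55  0.16 10.05] M [0.28 0.6  0.02] g 0.010897975859151858 61.14971679234259
w4 wrist [([249, 176, 24, 11, 264], [260.5, 181.0]), ([519, 183, 41, 77, 2287], [542.3, 217.1]), ([391, 237, 39, 56, 1595], [409.5, 265.0])]
w4 scene [([234, 262, 14, 13, 95], [240.5, 268.1]), ([288, 305, 29, 42, 736], [300.2, 325.8])]
w5 wrist [([247, 176, 29, 11, 292], [261.0, 181.3]), ([532, 188, 28, 71, 1419], [548.2, 222.4]), ([386, 243, 43, 58, 1900], [406.5, 272.1])]
w5 scene [([234, 262, 13, 12, 90], [239.7, 267.5]), ([288, 305, 29, 42, 714], [300.1, 325.6])]
```

```bash
python3 -m crank '{"travel":[[0,0,0.02],[0,0,0.04],[0,0,0.05],[0,0,0.05],[0,0,0.05]],"turn":[[0,0,0],[0,0,0],[0,0,0],[0,0,0],[0,0,0]],"gripper":[1,1,1,1,1]}' >/dev/null
python3 look.py
python3 - <<'E'
from h import *
import cv2
def Y(F,box):
    u,v,w,h=box;p=F['pixels'][v:v+h,u:u+w].astype(float);a=np.clip(np.minimum(p[...,0],p[...,1])-p[...,2]-40,0,None)
    yy,xx=np.mgrid[v:v+h,u:u+w];return (a*xx).sum()/a.sum(),(a*yy).sum()/a.sum(),a.sum()
F=[d['scene']]+[pickle.load(open(n,'rb'))[2] for n in('w3.pkl','w4.pkl','w5.pkl')]
for f in F:print('scene latch',Y(f,(228,258,26,22)))
for f in(d['top'],pickle.load(open('w5.pkl','rb'))[3]):print('top latch',Y(f,(332,188,20,20)))
b=R.from_euler('z',BY);B=lambda M:b.apply(np.array(M)/1e3)+BX
print('px per 3mm',proj('scene',B([[60,0,75],[63,0,75]])).tolist(),proj('top',B([[60,0,75],[63,0,75]])).tolist())
E
```

```text
clk 25.6 tip [-69.61  -0.73  57.  ] rear [63.38 -0.5  58.24] zyx [ 0.1  -0.53 -0.08] F_box [-0.61 -0.05  3.31] M [0.06 0.   0.01] g 0.011033141789105827 60.14932605133254
scene latch (np.float64(239.83412322274881), np.float64(267.2457225479958), np.float64(12449.0))
scene latch (np.float64(240.24884502309953), np.float64(267.78811423771526), np.float64(4762.0))
scene latch (np.float64(240.58791555065386), np.float64(267.9352449976367), np.float64(12694.0))
scene latch (np.float64(239.8461986843201), np.float64(267.41785327670914), np.float64(12009.0))
top latch (np.float64(342.2349914236707), np.float64(197.15523156089193), np.float64(4664.0))
top latch (np.float64(nan), np.float64(nan), np.float64(0.0))
px per 3mm [[236.75983318126623, 264.70992057966197], [237.7070525814829, 265.6093799939739]] [[342.20602775359765, 199.3304211503788], [342.2573494077902, 198.32329884604354]]<stdin>:5: RuntimeWarning: invalid value encountered in scalar divide
```

The latch is back at its rest pixel (239.85 against 239.83 at the start; it was at 240.59 while pushed), so it has snapped. Releasing with a partial opening and lifting away.

```bash
python3 -m crank '{"travel":[[0,0,0.02],[0,0,0.02],[0,0,0.02],[0,0,0.02],[0,0,0.02]],"turn":[[0,0,0],[0,0,0],[0,0,0],[0,0,0],[0,0,0]],"gripper":[0.85,0.7,0.6,0.6,0.6]}' 20
python3 -m crank '{"travel":[[0,0,1],[0,0,3],[0,0,6],[0,0,10],[0,0,14]],"turn":[[0,0,0],[0,0,0],[0,0,0],[0,0,0],[0,0,0]],"gripper":[0.6,0.6,0.6,0.6,0.6]}'
python3 -m crank '{"travel":[[0,0,0],[0,0,0],[0,0,0],[0,0,0],[0,0,0]],"turn":[[0,0,0],[0,0,0],[0,0,0],[0,0,0],[0,0,0]],"gripper":[0.6,0.6,0.6,0.6,0.6]}'
python3 - <<'E'
from h import *
from workcell import bot
import cv2
f=bot.grab_frame('wrist');g=bot.grab_frame('scene');s=bot.observe();pickle.dump((f,s,g),open('w6.pkl','wb'))
np.set_printoptions(precision=2,suppress=True)
print(s['clock'],s['force'],s['position'])
def Y(F,box):
    u,v,w,h=box;p=F['pixels'][v:v+h,u:u+w].astype(float);a=np.clip(np.minimum(p[...,0],p[...,1])-p[...,2]-40,0,None)
    yy,xx=np.mgrid[v:v+h,u:u+w];return (a*xx).sum()/a.sum(),(a*yy).sum()/a.sum(),a.sum()
print(Y(g,(228,258,26,22)))
# blue mask vs predicted flat/tilted plate in the wrist view
m=cv2.inRange(cv2.cvtColor(f['pixels'],cv2.COLOR_RGB2HSV),(100,120,40),(125,255,255))
k,l,st,c=cv2.connectedComponentsWithStats(m);i=1+np.argsort(-st[1:,4])[:2];print(st[i].tolist())
j=[a for a in i if st[a][0]>60][0] if len(i)>1 else i[0]
hull=cv2.approxPolyDP(cv2.convexHull(np.argwhere(l==i[0])[:,::-1].astype(np.int32)),5,True)[:,0];print(hull.tolist())
b=R.from_euler('z',BY)
C=np.array([[13,42,5],[133,42,5],[133,-42,5],[13,-42,5]])/1e3
for t in(0,-2,-5):print(t,projf(f,b.apply(R.from_euler('y',t,degrees=True).apply(C)+[-.072,0,.06])+BX).tolist())
E
```

```text
clock: 26.1
position: [0.5055, -0.1997, 0.0439]
tool_rot: [-3.124, 0.002, 1.517]
force: [0.4, 0.3, 0.2]
grip_width: 0.0342
finger_force: 0.0
clock: 26.6
position: [0.5052, -0.1995, 0.1861]
tool_rot: [-3.124, 0.001, 1.517]
force: [0.6, 0.0, 0.7]
grip_width: 0.0343
finger_force: 0.0
clock: 27.1
position: [0.5052, -0.1995, 0.1833]
tool_rot: [-3.123, 0.001, 1.517]
force: [-0.3, -0.2, -0.3]
grip_width: 0.0341
finger_force: 0.0
27.2 [-0.63 -0.58 -0.73] [ 0.51 -0.2   0.18]
(np.float64(239.9099930763905), np.float64(267.2855604277252), np.float64(12999.0))
[[216, 146, 135, 90, 9472], [552, 53, 1, 32, 32]]
[[350, 148], [345, 234], [221, 234], [216, 148]]
0 [[214.00915041839897, 147.9016537847184], [349.7413804857464, 147.68299354991086], [344.6608204863451, 235.43484395660897], [219.57182189809458, 235.17187859476022]]
-2 [[213.70203958446524, 147.98284038261332], [350.4707381829546, 148.4642246281081], [345.20888080075326, 237.4178890678362], [219.29963250465948, 235.3580937731917]]
-5 [[213.21084566981096, 148.10388163562686], [351.2551570655055, 149.67191035514412], [345.73218507576644, 240.48914162437885], [218.86298137985483, 235.63253785520087]]
```

The corners match a flat cover (rear row 234; a 5° tilt would give 240), and the latch is at rest.

```bash
python3 -c "
from workcell import bot
print(bot.job_done())"
```

```text
the job is handed in; nothing more can be done
None
```

The cover is hooked, pivoted down and latched flat on the box, with the gripper released and clear, and the job was handed in at about 27 s; the hand-in gave no verdict, and the highest wrist force I read was about 10 N.

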